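Slide the dish beside the kiln and hold the kiln lid half open

TASK

Slide the empty oval dish across the table, without lifting it, until it stands centred on the round steel sheet beside the small kiln, ready for the beads. Then raise the kiln's lid, which has a wooden crossbar handle, to 45 degrees so that the beads can be taken out, and keep holding it there: the lid falls shut if let go, so finish with the fingers still holding the lid steady, half open. Leave the clay cup, the thread spool, the wooden rib and the jar where they are.

Things in the scene. Friction and masses are not known exactly. Their poses are not given: they have to be found in the camera images.
- oval_dish: loose shallow oval dish of yellowish fired clay, 146 mm (own x) by 165 mm (own y), rim 24 mm high, flat-bottomed, 0.24 to 0.42 kg; origin at the centre of its underside, z up. Push it at its rim, fingertips about 10 mm above the table. A fixed overturned pot on a plate stands between it and the robot base (x 0.15 to 0.32, y -0.1 to -0.3, under 0.2 m high): pass above it
- round_sheet: thin round steel sheet lying flat on the table to the right of the kiln (seen from the robot), 210 mm in diameter, under 1 mm thick, no raised edge, fixed: the dish slides onto it freely; origin at its centre
- kiln: small grey bench kiln, fixed: box 200 mm deep (own x), 190 mm wide (own y), 100 mm high, closed lid on top up to 122 mm; origin at the centre of its underside, own -x is the front, where the control dial is, roughly facing the robot; own z up; a few beads lie inside
- lid_hinge (a point): middle of the lid's hinge line at the kiln's back edge, 106 mm behind the kiln's centre (own +x) and 100 mm above the table; the line runs along the kiln's own y
- lid (a joint): lid angle in rad: 0 closed, growing as the front edge rises, 0.785 is 45 degrees, end stop at 1.75; the lid (0.55 kg in all) falls shut by its weight
- lid_handle (a point): wooden crossbar near the lid's front edge: round bar 16 mm thick, 44 mm long along the kiln's own y, flat ends, on a 10 mm stem at its middle; this point is the bar's centre, with the lid closed 38 mm above the lid's top, 160 mm above the table, 178 mm in front of the hinge line. Turns with the lid. Pinched at its two ends it turns between the fingers, so the gripper may stay pointing down
- slip_cup: loose yellowish clay cup, 68 mm across, 64 mm high; to be left alone; origin under its centre
- spool: loose wooden spool of dark thread, 29x36x29 mm; to be left alone; origin under its centre
- wood_rib: loose flat wooden rib, 49x103x4 mm; to be left alone; origin under its centre
- oxide_jar: loose reddish jar with a black lid, 58 mm across, 76 mm high; to be left alone; origin under its centre

How it is judged:
On the way, in this order (a step that is already met when the one before it is completed fails the run):
1. the dish stands still, centred on the round sheet, the lid still closed (horizontal distance between oval_dish and round_sheet below 0.03 m and linear speed of oval_dish below 0.02 m/s and value of joint lid below 0.05 rad), for 0.2 s.
2. the lid is held by the fingers at 45 degrees, give or take 6 (value of joint lid between 0.68 and 0.89 rad and contact force between the fingers and lid above 0.5 N), for 0.3 s.
At the end, for the whole second after the job is handed in: The lid stands still at 45 degrees (39 to 51) with the fingers holding it; the dish rests flat on the table with its centre within 30 mm of the sheet's centre (all of step 2 and velocity of joint lid between -0.05 and 0.05 rad/s and horizontal distance between oval_dish and round_sheet below 0.03 m and height (world z) of oval_dish below 0.006 m and angle between oval_dish's own z axis and vertical below 0.1 rad and linear speed of oval_dish below 0.02 m/s); the arm keeps its last pose, push and grip.
It fails at once if the dish is lifted or tipped (height (world z) of oval_dish above 0.02 m or angle between oval_dish's own z axis and vertical above 0.26 rad).
It fails at once if the cup, spool, rib or jar is moved by more than 30 mm (distance of any of slip_cup, spool, wood_rib, oxide_jar from where it was at the start of the episode above 0.03 m).
It also fails if it takes over 69 s, if anything falls off the work surface, if the arm or the gripper's body presses on something with over 40 N, if the wrist force passes 120 N, or if a joint passes its speed limit or range.

ROBOT

A 7-joint arm with a two-finger parallel gripper is mounted at the origin on the work surface; the furniture and walls round the work are solid. World frame = base frame: x ahead of the robot, y to its left, z up, the work surface at z = 0. Lengths are in m, angles in rad, forces in N, time in s.
With the tool pointing down it reaches from about 0.425 to 0.95 m from the base axis. Payload 4.7 kg.
Tool frame: the origin (TCP) lies on the centre line of the jaws, within the pads' length; the fingertips stand robot.nose_length ahead of it and the grasp point (between the pads) lies 8 mm behind it (robot.nose_length is the distance from the TCP to the fingertips, in m); z points along the fingers, y is the line along which they close (so a half turn about z gives the same grasp; the last joint's range is limited). The gripper opens to 85 mm and grips with 20 to 120 N. Pads are 22 mm wide; open, the fingers measure 114 mm over their backs; the gripper's body (76 mm by 85 mm) begins 54 mm behind the grasp point. The pads swing forward as they close: fully open they stand 13 mm farther back than shut.
Start: joints at [-1.287, 0.469, -0.049, 1.532, 0.024, 1.141, -0.082], TCP at [0.208, 0.642, 0.242] pointing down, gripper open.
Joint ranges: [-2.59, 2.59], [-0.33, 1.99], [-1.39, 1.29], [0.1, 2.45], [-1.04, 4.18], [0.21, 1.99], [-2.66, 2.66]. Speed limits (rad/s): [2.57, 2.57, 3.14, 3.14, 3.14, 3.14, 3.14].

INTERFACE

Orientations are given as [roll, pitch, yaw] about the fixed x, y, z axes, in that order (R = Rz(yaw) Ry(pitch) Rx(roll)).
In Python, from plant import robot, camrig, claw, status gives the robot as it stands (robot), with the cameras (camrig), the gripper (claw) and the readings (status). Calls block until the motion is done:
- robot.goto(position, orientation): joint-space move of the TCP to a pose.
- robot.move_straight(position, vel=0.15, attitude=None, contact_N=None): straight line of the TCP; attitude=None keeps the orientation; vel is the mean speed in m/s. With contact_N (N) it stops when the force on the tool has changed by that much, and returns True; else False.
- robot.move_joints(angles): joint-space move.
- claw.grip(opening, strength=None): opening from 0.0 (shut) to 1.0 (fully open); strength is the grip in N (None keeps the last); returns when the fingers have stopped.
- robot.sleep(seconds).
- robot.inverse_kinematics(position, orientation): joint angles nearest the present ones, or None.
- status.sense(): the state.
- camrig.grab_frame(name): name is "scene" or "top"; returns a dict with "image" (384x512x3 uint8, red, green, blue), "range_z" (384x512 float32, m along the optical axis (not along the pixel's ray), 0 where there is no reading), "fx", "fy", "cx", "cy" (pixels), "dist_coeffs" ([k1, k2, p1, p2, k3] as OpenCV has them; the pictures are not rectified), "R" (3x3) and "t" (3): a world point X has camera coordinates R X + t. Camera axes: x right, y down, z forward; pixel columns grow to the right and rows downward; lengths in m; the calibration is good to about 2 mm. A picture is of the moment at which its call begins.
A pose or a line that the arm cannot do raises robot.IKError and nothing moves.
- robot.close_job(): hands the job in; it is judged then, once.
The state is a dict: "t": time; "joint_pos": joint angles; "joint_velocities": joint speeds; "effort": joint torques, N m; "tcp_pos": TCP position; "tcp_rot": TCP orientation; "wrist_force": force on the tool from outside, world axes, zero at the start; "torque": the same for the moment, N m; "opening": opening from 0.0 (shut) to 1.0 (fully open); "gripper_force": force on a finger pad.
Only numpy, scipy, OpenCV 4.12 (cv2) and the standard library are available. Lean on these libraries where they do the work, as an engineer would, in place of code of your own. Each camera call takes 0.05 s, during which the arm holds its last target. There are 200 camera calls.

## Working session

There is one attempt and no reset: what is moved stays moved. The work goes in short steps, each a Python script; the robot and the scene stay as the last script left them, time stands still between calls to the robot, and variables do not carry over. Pictures are saved under pics/ and viewed, at most 10 in all, crops included, and the job is handed in when it is done.

```bash
ls; mkdir -p pics
python3 - <<'E'
from plant import robot, camrig, claw, status
import cv2,pickle
s=status.sense();print({k:s[k] for k in('t','tcp_pos','tcp_rot','opening')},robot.nose_length)
d={}
for n in("scene","top"):
    f=camrig.grab_frame(n);d[n]=f
    cv2.imwrite(f"pics/{n}0.png",f["image"][:,:,::-1])
    print(n,f["fx"],f["fy"],f["cx"],f["cy"],f["dist_coeffs"],f["R"],f["t"])
pickle.dump(d,open("f0.pkl","wb"))
E
```

```text
pics
plant.py
{'t': 0.0, 'tcp_pos': array([0.20752781, 0.64171621, 0.24125408]), 'tcp_rot': array([-3.13962542e+00,  6.75946408e-05,  2.82879383e+00]), 'opening': 1.0003294010264132} 0.011
scene 361.57505196329305 361.57505196329305 249.71454443331095 191.62199315470343 [0.00499866 0.         0.         0.         0.        ] [[-0.73167648 -0.68160689  0.00784704]
 [-0.52154815  0.55237366 -0.65028522]
 [ 0.43890439 -0.47989101 -0.75964963]] [0.37356386 0.42518831 0.67650376]
top 377.5532571729843 377.5532571729843 253.2912700899524 183.6527447387488 [-0.00521894  0.          0.          0.          0.        ] [[-0.00698896 -0.99994166  0.00823632]
 [-0.98209774  0.00531328 -0.18829712]
 [ 0.18824237 -0.00940488 -0.98207757]] [-0.08965477  0.5612944   1.12074201]
```

View pics/scene0.png

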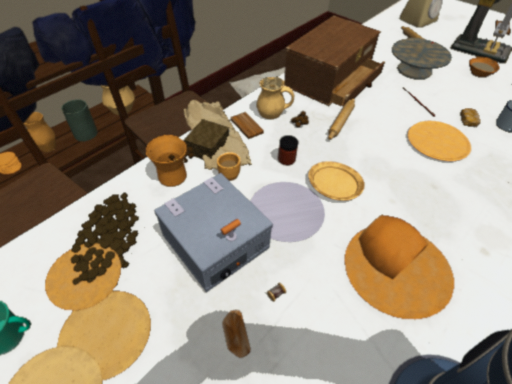

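View pics/top0.png

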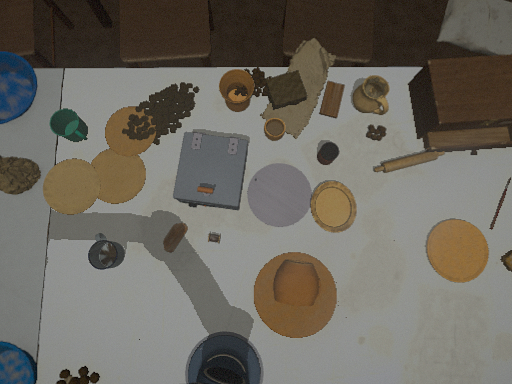

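The scene view shows the dish at about (336,181), the sheet at (287,211), the kiln at (213,230) with its handle at (231,227), the spool at (276,292), the rib at (236,333), the jar at (288,150) and the cup at (228,164). In the top view these are the dish (333,206), sheet (280,194), kiln (212,170), handle (206,188), cup (274,128), jar (327,153), spool (214,238) and rib (175,237).

```bash
cat > cam.py <<'E'
import numpy as np, cv2
def rays(f,px):
    K=np.array([[f["fx"],0,f["cx"]],[0,f["fy"],f["cy"]],[0,0,1]])
    n=cv2.undistortPoints(np.asarray(px,float).reshape(-1,1,2),K,np.asarray(f["dist_coeffs"])).reshape(-1,2)
    R=np.asarray(f["R"]);d=np.c_[n,np.ones(len(n))]@R
    return -R.T@np.asarray(f["t"]),d
def plane(f,px,z):
    c,d=rays(f,px);return c+d*((z-c[2])/d[:,2])[:,None]
def blob(f,seed,lo,hi,box,k=3):
    """largest contour of an HSV range inside box (x0,y0,x1,y1) containing/nearest seed"""
    h=cv2.cvtColor(f["image"],cv2.COLOR_RGB2HSV);m=cv2.inRange(h,np.array(lo),np.array(hi))
    b=np.zeros_like(m);b[box[1]:box[3],box[0]:box[2]]=255
    m=cv2.morphologyEx(m&b,cv2.MORPH_CLOSE,np.ones((k,k),np.uint8))
    cs,_=cv2.findContours(m,cv2.RETR_EXTERNAL,cv2.CHAIN_APPROX_NONE)
    return max(cs,key=cv2.contourArea).reshape(-1,2)
def tri(fa,pa,fb,pb):
    (ca,da),(cb,db)=rays(fa,[pa]),rays(fb,[pb]);da,db=da[0],db[0]
    s=np.linalg.lstsq(np.c_[da,-db],cb-ca,rcond=None)[0]
    p,q=ca+s[0]*da,cb+s[1]*db;return (p+q)/2,np.linalg.norm(p-q)
E
python3 - <<'E'
import pickle,cv2,numpy as np
d=pickle.load(open("f0.pkl","rb"))
for n,pts in {"top":dict(dish=(333,206),rim=(314,206),sheet=(280,194),lid=(225,160),handle=(206,188),table=(380,220),spool=(214,238),jar=(327,153),cup=(274,128)),
 "scene":dict(dish=(336,183),rim=(312,180),sheet=(287,211),lid=(200,215),handle=(231,227),table=(330,240))}.items():
    h=cv2.cvtColor(d[n]["image"],cv2.COLOR_RGB2HSV)
    print(n,{k:h[y,x].tolist() for k,(x,y) in pts.items()})
t=cv2.resize(d["top"]["image"][120:260,150:370],None,fx=3.6,fy=3.6,interpolation=cv2.INTER_CUBIC)
s=cv2.resize(d["scene"]["image"][150:300,140:380],None,fx=3.3,fy=3.3,interpolation=cv2.INTER_CUBIC)
cv2.imwrite("pics/topc.png",t[:,:,::-1]);cv2.imwrite("pics/scenec.png",s[:,:,::-1])
E
```

```text
top {'dish': [19, 122, 150], 'rim': [19, 114, 132], 'sheet': [144, 11, 121], 'lid': [99, 17, 103], 'handle': [14, 135, 113], 'table': [25, 19, 148], 'spool': [14, 36, 91], 'jar': [36, 30, 43], 'cup': [17, 103, 89]}
scene {'dish': [20, 146, 233], 'rim': [18, 151, 198], 'sheet': [131, 18, 195], 'lid': [107, 33, 164], 'handle': [13, 189, 189], 'table': [30, 3, 236]}
```

View pics/topc.png

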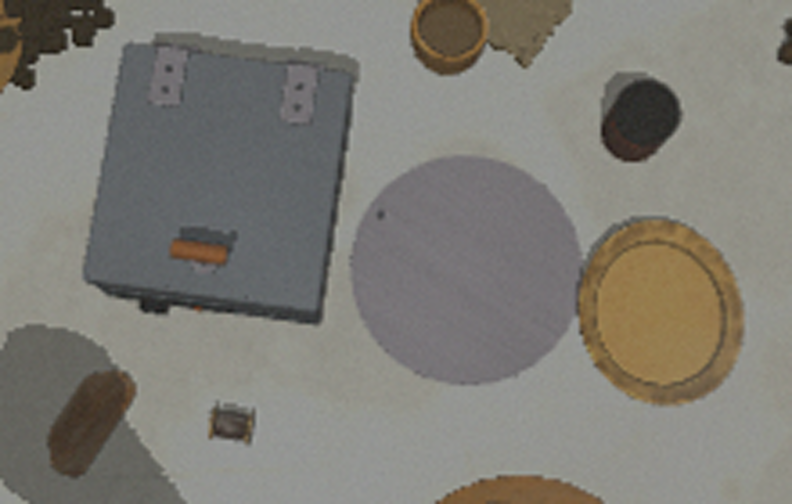

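View pics/scenec.png

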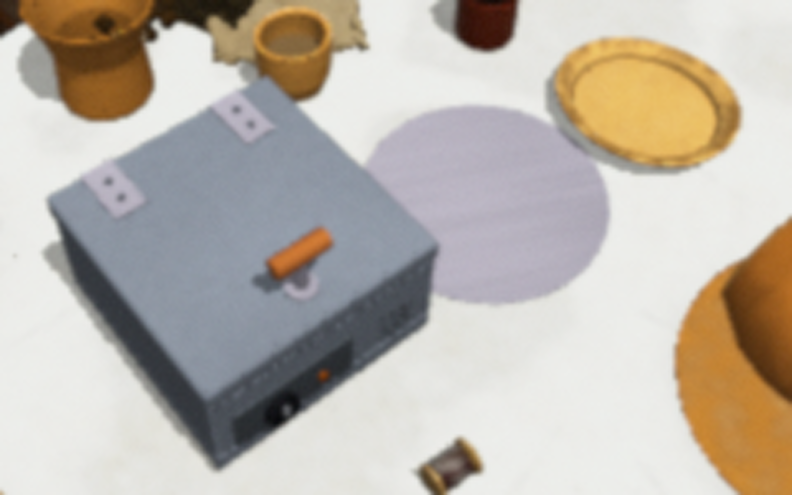

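The top crop shows the sheet as a clean circle, with the dish (tilted ellipse) touching its right edge. The handle bar is at about (206,189) in the full image. In the scene crop the bar spans roughly (222–240, 219–234) full pixels. Next I'll measure.

```bash
cat > meas.py <<'E'
import pickle,numpy as np,cv2
from cam import *
d=pickle.load(open("f0.pkl","rb"));T,S=d["top"],d["scene"]
def ell(f,c,z): 
    p=plane(f,c,z);(x,y),ax,a=cv2.fitEllipse((p[:,:2]*1000).astype(np.float32));return np.round([x,y,*ax,a],1)
# dish
ct=blob(T,0,(12,70,60),(28,255,255),(305,172,368,240)); cs=blob(S,0,(10,90,90),(28,255,255),(300,155,370,205))
print("dish top",ell(T,ct,.024),"scene",ell(S,cs,.024))
et,es=cv2.fitEllipse(ct)[0],cv2.fitEllipse(cs)[0];print("tri dish",tri(T,et,S,es))
# sheet
st=blob(T,0,(110,6,85),(179,40,200),(240,150,320,235),5);print("sheet top",ell(T,st,.001))
ss=blob(S,0,(115,10,150),(150,60,230),(249,170,330,250),5);h=cv2.convexHull(ss).reshape(-1,2);h=ss[ss[:,0]>285];print("sheet scene",ell(S,h,.001),)
# handle
bt=blob(T,0,(5,90,60),(20,255,255),(192,178,220,200));bs=blob(S,0,(5,110,90),(20,255,255),(215,212,250,242))
rt,rs=cv2.minAreaRect(bt),cv2.minAreaRect(bs);print("bar px",rt,rs)
def ends(r):
    b=cv2.boxPoints(r);e=[(b[0]+b[1])/2,(b[2]+b[3])/2,(b[1]+b[2])/2,(b[3]+b[0])/2]
    p=e[:2] if np.linalg.norm(e[0]-e[1])>np.linalg.norm(e[2]-e[3]) else e[2:]
    return sorted(p,key=lambda q:q[0])
print("tri bar",tri(T,rt[0],S,rs[0]));
for a,b in zip(ends(rt),ends(rs)): print(" end",tri(T,a,S,b))
print("bar top@.16",plane(T,[rt[0],*ends(rt)],.16),"scene",plane(S,[rs[0],*ends(rs)],.16))
# lid
lt=blob(T,0,(90,8,75),(120,80,200),(170,125,252,212),7);r=cv2.minAreaRect((plane(T,lt,.122)[:,:2]*1000).astype(np.float32));print("lid top rect",r)
ls=blob(S,0,(100,15,135),(120,80,255),(150,165,275,290),9);p=(plane(S,ls,.122)[:,:2]*1000).astype(np.float32);print("lid scene",cv2.minAreaRect(p))
print("corners lid", cv2.boxPoints(r))
for n,px,z in(("spool",(214,238),.015),("rib",(175,237),0),("jar",(328,153),.076),("cup",(274,127),.064)): print(n,plane(T,[px],z)[0].round(3))
for f,ps in((T,((300,206),(333,206),(280,194),(225,160))),):
    for (x,y) in ps:
        z=f["range_z"][y,x];c,dd=rays(f,[(x,y)]);print((c+dd[0]*z).round(4))
E
python3 meas.py
```

```text
dish top [ 492.7 -345.1  141.   160.8   95.7] scene [ 491.1 -339.7  139.7  158.9   97.8]
tri dish (array([ 0.49299287, -0.34768836,  0.01256709]), np.float64(0.0003697167841123172))
sheet top [ 535.6 -176.9  202.6  202.9  113.9]
sheet scene [ 531.7 -175.6  194.   200.9   24.6]
bar px ((204.5, 189.5), (5.0, 15.0), 90.0) ((230.44384765625, 226.41012573242188), (6.889986991882324, 20.245962142944336), 57.9946174621582)
tri bar (array([0.52497508, 0.04563947, 0.15825196]), np.float64(0.0007230710402818277))
 end (array([0.52627802, 0.06744159, 0.15939654]), np.float64(0.0039027812827644023))
 end (array([0.52333075, 0.02367102, 0.15795479]), np.float64(0.002823505854992263))
bar top@.16 [[0.52434707 0.04524119 0.16      ]
 [0.52446339 0.0663159  0.16      ]
 [0.52423066 0.02416118 0.16      ]] scene [[0.5244118  0.04660978 0.16      ]
 [0.52781809 0.06849881 0.16      ]
 [0.52092317 0.02418921 0.16      ]]
lid top rect ((591.4765625, 34.05918884277344), (191.7666473388672, 209.0263671875), 81.66962432861328)
lid scene ((592.7180786132812, 37.47119140625), (191.7989044189453, 203.79164123535156), 81.85684204101562)
corners lid [[474.17444  -45.670532]
 [680.99536  -75.95444 ]
 [708.7787   113.78891 ]
 [501.95776  144.07281 ]]
spool [0.396 0.031 0.015]
rib [0.4   0.155 0.   ]
jar [ 0.652 -0.326  0.076]
cup [ 0.742 -0.16   0.064]
[ 0.497  -0.2438 -0.0011]
[ 0.4955 -0.3489  0.0059]
[ 0.5359 -0.1797  0.0034]
[ 0.62   -0.0091  0.1195]
```

Run:
```python
from plant import robot, camrig, claw, status
import numpy as np
pi=np.pi
dish=np.array([.492,-.344]);sh=np.array([.5345,-.1765]);u=(sh-dish)/np.linalg.norm(sh-dish)
a=np.arctan2(u[1],u[0]);st=dish-u*.135
print(np.degrees(a),st)
o=None
for yaw in(a,a-pi):
    q=robot.inverse_kinematics([*st,.03],[pi,0,yaw]);print(yaw,q)
    if q is not None and (o is None or abs(q[6])<best): o,best=[pi,0,yaw],abs(q[6])
robot.goto([.35,.45,.42],[pi,0,o[2]])
robot.goto([.50,.0,.42],o)
robot.goto([*st,.25],o)
robot.move_straight([*st,.06])
c=robot.move_straight([*st,.0],vel=.02,contact_N=4)
s=status.sense();print(o,"touch",c,s["t"],s["tcp_pos"],s["wrist_force"])
```

```text
75.76271953423893 [ 0.45879835 -0.47485355]
1.322308906137494 [ 0.07077042  0.99796053  1.10146201  1.773022   -1.02555258  1.06876099
  1.31157628]
-1.8192837474522991 [ 0.07077042  0.99796053  1.10146201  1.773022   -1.02555258  1.06876099
 -1.83001637]
[3.141592653589793, 0, np.float64(1.322308906137494)] touch False 9.375 [ 4.58808167e-01 -4.74856013e-01  3.33599951e-05] [ 0.76114851 -0.25607783 -0.7032422 ]
```

Run:
```python
from plant import robot, camrig, claw, status
import numpy as np,cv2,pickle
dish=np.array([.492,-.344]);sh=np.array([.5345,-.1765]);u=(sh-dish)/np.linalg.norm(sh-dish)
st=dish-u*.135
robot.move_straight([*st,.008],vel=.05)
print("touch",robot.move_straight([*(dish-u*.062),.008],vel=.03,contact_N=1.0),(status.sense()["tcp_pos"][:2]-dish)@u)
robot.move_straight([*(sh-u*(.073+.015)),.008],vel=.05)
s=status.sense();print(s["t"],s["tcp_pos"],s["wrist_force"])
for n in("top","scene"):
    f=camrig.grab_frame(n);pickle.dump(f,open(f"{n}1.pkl","wb"))
    cv2.imwrite(f"pics/{n}1.png",cv2.resize(f["image"][90:290,150:400],None,fx=3,fy=3)[:,:,::-1])
```

```text
touch True -0.07438860675346501
14.7917 [ 0.51281427 -0.26190502  0.00801431] [-0.43079016 -1.01112367 -0.96898252]
```

View pics/top1.png

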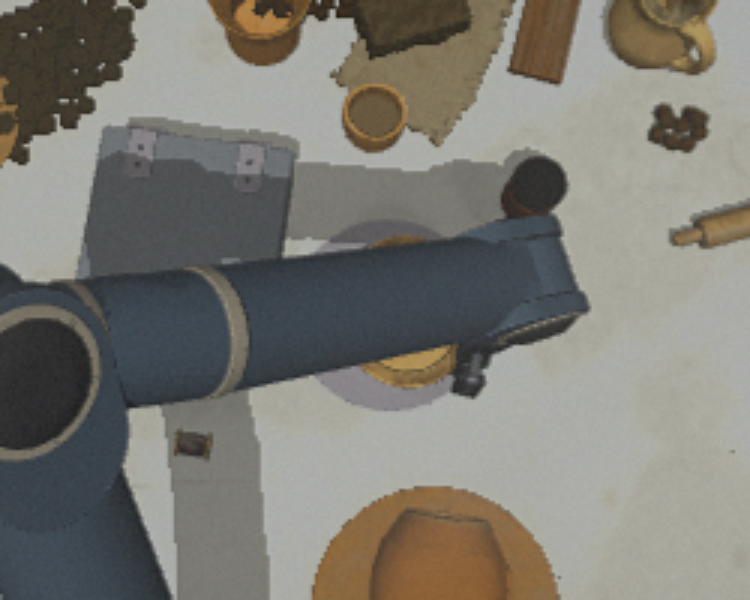

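View pics/scene1.png

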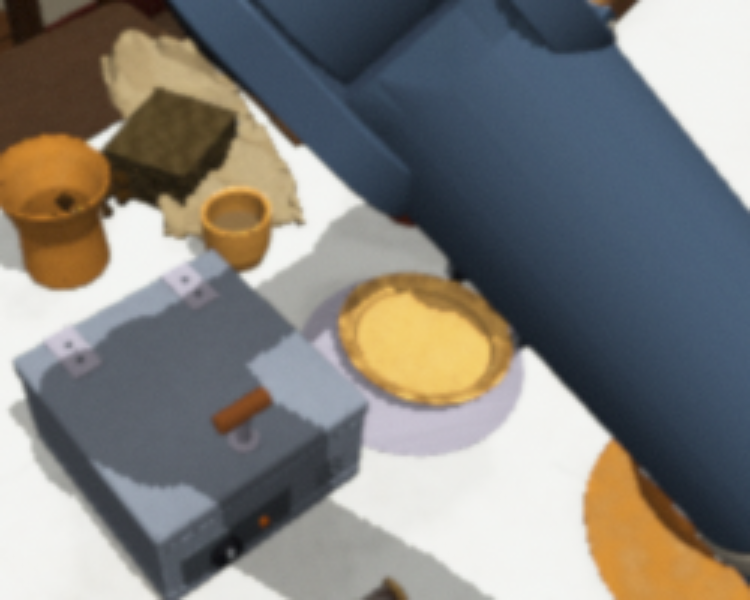

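The dish is on the sheet, at roughly (292,203) in the full scene image, and short of centre. The arm hides it from the top camera but the scene view is clear, and the jar has not moved. I'll measure in the scene view.

```bash
cat > dish.py <<'E'
from cam import *
def dish(f):
    c=blob(f,0,(10,90,60),(28,255,255),(255,175,330,235));p=plane(f,c,.024)
    (x,y),ax,a=cv2.fitEllipse(cv2.convexHull((p[:,:2]*1000).astype(np.float32)));return x/1000,y/1000,ax,a
E
python3 - <<'E'
import pickle
from dish import *
print(dish(pickle.load(open("scene1.pkl","rb"))))
E
```

```text
(0.5340951538085937, -0.19019976806640626, (146.91636657714844, 160.91395568847656), 95.6251220703125)
```

Run:
```python
from plant import robot, camrig, claw, status
from dish import *
import numpy as np
p=np.array(status.sense()["tcp_pos"]);u=np.array([.2459,.9693,0])
robot.move_straight(p+[.002,.0155,0],vel=.03)
p=np.array(status.sense()["tcp_pos"])
robot.move_straight(p-u*.05,vel=.08)
robot.move_straight(p-u*.05+[0,0,.25],vel=.15)
robot.goto([.50,-.06,.42],[np.pi,0,-.143])
s=status.sense();print(s["t"],s["joint_pos"])
for n in("scene","top"):
    f=camrig.grab_frame(n);cv2.imwrite(f"pics/{n}2.png",f["image"][:,:,::-1])
    if n=="scene": print(dish(f))
for yaw in(-.143,np.pi-.143):
  for h in(.16,.29): print(yaw,h,robot.inverse_kinematics([.525 if h<.2 else .575,.046,h],[np.pi,0,yaw]))
```

```text
20.1583 [-0.96893318  0.07813533  1.10100582  1.70038162 -0.07025894  1.40660415
 -1.57187619]
(0.53613427734375, -0.17244349670410156, (143.484130859375, 160.81932067871094), 92.8490982055664)
-0.143 0.16 [-0.85424701  0.43378335  0.89286205  2.00735225 -0.43158719  0.89880291
 -1.44386142]
-0.143 0.29 [-0.92337112  0.40089129  1.04307793  1.75312557 -0.36977913  1.20231702
 -1.49201809]
2.9985926535897933 0.16 [ 0.6938271   0.60617386 -1.1736202   1.92659046  0.64826408  1.05543351
  0.66546833]
2.9985926535897933 0.29 [ 0.67587396  0.5137909  -1.17188038  1.66854048  0.4904821   1.29222864
  0.83784694]
```

View pics/scene2.png

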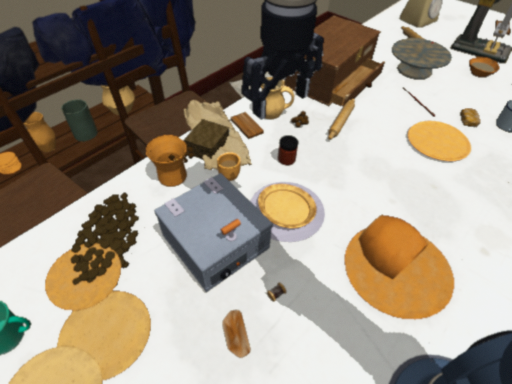

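The dish stands centred on the sheet: it measures (0.536, -0.174) against the sheet's (0.5345, -0.1765). The spool, rib, jar and cup look untouched. Next I'll grasp the handle and lift the lid along its arc.

Run:
```python
from plant import robot, camrig, claw, status
import numpy as np
yaw=-.143;o=[np.pi,0,yaw];e=np.array([np.cos(yaw),np.sin(yaw)])
bar=np.array([.5247,.0458]);hinge=bar+.178*e;dz=-.010
def P(th):
    f=.178*np.cos(th)-.06*np.sin(th);return [*(hinge-f*e),.0995+.178*np.sin(th)+.06*np.cos(th)+dz]
p0=P(0)
for th in np.linspace(0,.785,5): assert robot.inverse_kinematics(P(th),o) is not None
robot.goto([p0[0],p0[1],.30],o)
print("hit",robot.move_straight(p0,vel=.08,contact_N=6))
claw.grip(0,strength=50)
s=status.sense();print(s["t"],s["tcp_pos"],s["opening"],s["gripper_force"],s["wrist_force"])
if .35<s["opening"]<.65:
    for th in np.linspace(0,.785,9)[1:]:
        robot.move_straight(P(th),vel=.06)
        s=status.sense();print(round(th,2),s["opening"],s["gripper_force"],s["wrist_force"].round(1))
    robot.sleep(.5);s=status.sense();print(s["t"],s["tcp_pos"],P(.785))
import cv2,pickle
for n in("scene","top"):
    f=camrig.grab_frame(n);pickle.dump(f,open(f"{n}3.pkl","wb"));cv2.imwrite(f"pics/{n}3.png",f["image"][:,:,::-1])
```

```text
hit False
23.45 [0.52476468 0.04589453 0.14980716] 0.5033354699579042 50.81584274768829 [-0.84240016  0.0107511   3.63514394]
0.1 0.504378678298161 51.64048433303833 [ 0.4 -0.4 -5. ]
0.2 0.5042101338720341 51.79158389568329 [-0.   1.2 -4.5]
0.29 0.5025723808559749 51.81067228317261 [-1.6  1.3 -4.3]
0.39 0.5037668627839442 51.73257887363434 [-1.6  0.8 -3.9]
0.49 0.49841187842819334 51.71496391296387 [-2.1  1.  -3.2]
0.59 0.4990191479952558 51.63874626159668 [-3.   1.5 -3.4]
0.69 0.5031439891124306 51.624709367752075 [-2.4  0.7 -4.4]
0.78 0.501769205747683 51.60259544849396 [-1.6  0.2 -2.9]
27.6167 [0.61823851 0.03223813 0.25770172] [np.float64(0.6182298862643235), np.float64(0.03233330741546571), np.float64(0.2577581783867871)]
```

View pics/scene3.png

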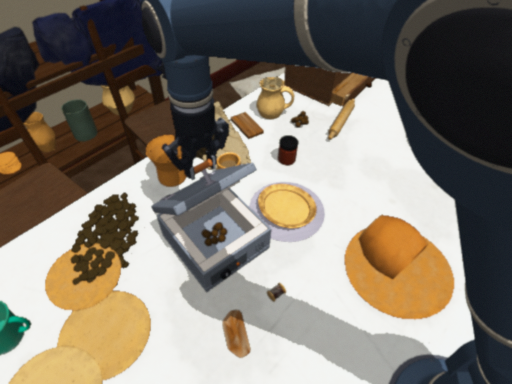

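The lid is half open with its handle in the fingers (bar near (202,163)), the beads are visible inside, and the dish is still on the sheet. I'll check where the lid's front corner (about (254,168)) should be at 45°, then hand in.

Run:
```python
from plant import robot, camrig, claw, status
from dish import *
import pickle
f=pickle.load(open("scene3.pkl","rb"));print(dish(f))
e=np.array([np.cos(-.143),np.sin(-.143)]);h=np.array([.5247,.0458])+.178*e;r=np.array([e[1],-e[0]])
K=np.array([[f["fx"],0,f["cx"]],[0,f["fy"],f["cy"]],[0,0,1]])
for th in(.68,.785,.89):
    X=[*(h-(.206*np.cos(th)-.022*np.sin(th))*e+.095*r),.1+.206*np.sin(th)+.022*np.cos(th)]
    print(th,cv2.projectPoints(np.array([X]),cv2.Rodrigues(np.array(f["R"]))[0],np.array(f["t"]),K,np.array(f["dist_coeffs"]))[0].ravel())
s=status.sense();print(s["gripper_force"],s["opening"],s["wrist_force"])
print(robot.close_job())
```

```text
(0.5361117553710938, -0.17257357788085936, (142.9047393798828, 160.96957397460938), 92.4503402709961)
0.68 [256.69087705 168.91240533]
0.785 [251.88078936 159.62471374]
0.89 [246.59959011 150.52393226]
51.511298418045044 0.5063262923602704 [-0.29605744  0.49722589 -5.71383908]
the job is handed in; nothing more can be done
None
```

The job is handed in, with no verdict returned: the dish is about 5 mm or less from the sheet's centre and the fingers hold the lid (about 52 N grip) on the 45° arc, but a rough read of the lid's front corner in the image suggests nearer 39–40°, close to the lower limit, which I did not resolve before handing in.

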